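# Mix a sample bottle in the end-over-end mixer

## Robot

A 6-joint arm with a two-finger parallel gripper is mounted at the origin on the work surface. World frame = base frame: x ahead of the robot, y to its left, z up, the work surface at z = 0. Lengths are in m, angles in rad, forces in N, time in s.
With the tool pointing down it reaches from about 0.35 to 0.85 m from the base axis. Payload 8.1 kg.
Tool frame: the origin (TCP) lies on the centre line of the jaws, within the pads' length; the fingertips stand 14 mm ahead of it and the grasp point (between the pads) lies 5 mm behind it (env.tip_reach is the distance from the TCP to the fingertips, in m); z points along the fingers, y is the line along which they close (so a half turn about z gives the same grasp; the last joint's range is limited). The gripper opens to 93 mm and grips with 3 to 60 N. Pads are 15 mm wide; open, the fingers measure 128 mm over their backs; the gripper's body (75 mm by 188 mm) begins 65 mm behind the grasp point.
Start: joints at [-1.366, 0.13, 1.488, -0, 1.523, -0.085], TCP at [0.171, -0.575, 0.233] pointing down, gripper open.
Joint ranges: [-2.96, 2.96], [-0.89, 2.26], [0.02, 2.5], [-1.34, 4.48], [0, 2.73], [-2.66, 2.66]. Speed limits (rad/s): [2.39, 2.39, 2.79, 3.14, 3.14, 3.14].

## Interface

Orientations are given as [roll, pitch, yaw] about the fixed x, y, z axes, in that order (R = Rz(yaw) Ry(pitch) Rx(roll)).
In Python, from rig import env gives the robot as it stands. The module is installed in compiled form; this text tells all that it offers.
- The arm moves only by the tool jog_arm, never from a script. Its argument "series" is a list of rows, each an object with "travel": the shift along the tool's x, y, z in m, a list of three; "twist": the turn about the tool's z in degrees; "claw": the opening in per cent of the stroke, from 0 (shut) to 100 (fully open). In form: [{"travel": [dx, dy, dz], "twist": twist, "claw": claw}, ...]. A call has exactly 10 rows; each row shifts and turns the commanded pose from where the row before left it, along the tool's axes as they then stand; what a row does not reach is not made up. A row lasts 1/8 s, in which the tool goes at most 62.5 mm and 10.7 degrees, less where a joint would pass 70% of its speed; a pose out of reach is approached as far as the arm can. A call is refused whole if a number of a shift passes 0.0625 or a number of a turn 10.7, either way. A call with a gripper value outside its range is refused whole. The fingers move at their own pace and stop on an object; the grip force is fixed at half the most. Time passes only in rows, so rows that do not move let the fingers close, or fill a call up. It gives the time, the measured TCP pose, the force, the opening and the grip force at its end, in the units of the state.
- env.read_state(): the state, without advancing time (a new reading comes with each control period).
- env.get_image(name): name is "side" or "top" or "wrist"; returns the picture (400x640x3 uint8, blue, green, red); there is no depth.
- env.get_calibration(name): a dict with "mtx" (3x3 intrinsics, pixels), "R" (3x3) and "t" (3): a world point X has camera coordinates R X + t; the wrist camera has in their place "hand_eye" (4x4, takes a point from camera to tool coordinates, whose origin is the TCP and whose axes are the flange's). Camera axes: x right, y down, z forward; pixel columns grow to the right and rows downward; lengths in m; the calibration is good to about 2 mm. A picture is of the moment at which its call begins: read the wrist's pose just before it. get_calibration takes no time and is no camera call.
- env.job_done(): hands the job in; it is judged then, once.
The state is a dict: "time_s": time; "joint_pos": joint angles; "dq": joint speeds; "joint_efforts": joint torques, N m; "position": TCP position; "orientation": TCP orientation; "ft_force": force on the tool from outside, world axes, zero at the start; "moment": the same for the moment, N m; "width": finger opening in m; "grip_force": force on a finger pad.
Only numpy, scipy, OpenCV 4.12 (cv2) and the standard library are available. Lean on these libraries where they do the work, as an engineer would, in place of code of your own. Each camera call takes 0.05 s, during which the arm holds its last target. There are 200 camera calls.

## Task

Take the blue-capped amber bottle from the long rack, slide it upright and fully home into the yellow-forked carrier of the mixer, let go of it, and swing the crank over to its far stop so that the bottle hangs upside down. Keep it upside down for at least two seconds, then swing the crank back to its starting stop so that the bottle is upright again. Finally take it out and set it down gently, upright, in the empty square beige tray, leaving the other bottles and the white beaker undisturbed.

Things in the scene. Friction and masses are not known exactly. Their poses are not given: they have to be found in the camera images.
- blue_bottle: Bottle to mix: closed amber bottle, paper label, BLUE cap; 145 mm tall, 0.15 to 0.31 kg. Body 54 mm diameter up to 80 mm, conical shoulder to 90 mm, neck 26 mm diameter to 108 mm, cap 36 mm diameter from 108 to 145 mm (grip it there from above). It starts in any of the rack's three places. Origin: centre of its underside, z up its axis.
- white_bottle: A like bottle with a WHITE cap (bystander, same size as the blue-capped one), standing in the rack. Origin: centre of its underside, z up its axis. It must stay where it is.
- red_bottle: A like bottle with a RED cap (bystander, same size as the blue-capped one), standing in the rack. Origin: centre of its underside, z up its axis. It must stay where it is.
- beaker: Loose white ceramic beaker (bystander), 70 mm diameter at the rim, 85 mm tall; origin under its centre. Leave it.
- rack: Long beige open tray, fixed, 280 (own x) x 85 (own y) x 22 mm, walls and floor 5 mm, in which the three bottles stand in a row along its x, 90 mm apart. Origin: centre of its underside.
- out_tray: Empty square beige tray, fixed, 120 x 120 x 20 mm, walls and floor 5 mm: the place for the mixed bottle. Origin: centre of its underside.
- mixer: Fixed end-over-end mixer: grey base 170 (own x) x 150 (own y) x 12 mm, two white posts at own y +-52 mm, 132 mm tall, and a rotor on a level axle along own y, 115 mm above the origin. Origin: centre of the base's underside; own x points from the carrier's open mouth to its back rails, roughly away from the robot; z up.
- rotor (a joint): Rotor (aluminium carrier with yellow fork, and crank), rad. 0 = carrier upright, mouth facing the mixer's -x (start stop). It turns one way only, the carrier's top going to the mixer's +x, mouth passing upwards, to the far stop 2.97 = upside down. Stays where left (axle friction 0.15 N m, about 2.5 N at the crank grip).
- seat (a point): Point on the carrier's floor for the centre of the bottle's underside: 62 mm from the axle, straight above the mixer's origin and 53 mm above the table when upright. Turns with the rotor; its axes are the mixer's at angle 0. Floor reaches 28 mm in front (-x) of it, two upright back rails behind it (+x) stop and centre the body when the bottle is fully home, within 3 mm of this point; side walls 32 mm to each side.
- slot (a point): Middle of the neck slot in the carrier's yellow fork, 93 mm above seat (fork's underside; its top is 100 mm above). Slot 36 mm wide, open to -x, prongs reaching 22 mm in front of it. The bottle slides in level, along own +x, its underside 1 to 5 mm above the carrier floor and its cap above the fork; up-and-down play about 6 mm. Turns with the rotor.
- crank_grip (a point): Middle of the black crank grip, a freely spinning sleeve, 20 mm diameter, 74 mm long, along the mixer's y, on its -y side, 125 mm from the mixer's middle (the 10 mm thick crank arm is at 80 mm). 60 mm from the axle: level with it in front (-x) at angle 0, straight above it at 1.57, behind it (+x) at the far stop. Turns with the rotor.

How it is judged:
By the outcome, as a careful person would: the job done as asked, in the order asked, and still so for the second after the job is handed in, with the robot touching nothing.
It also fails if it takes over 72 s, if anything falls off the work surface, if the arm or the gripper's body presses on something with over 40 N, if the wrist force passes 120 N, or if a joint passes its speed limit or range.

## Working session

There is one attempt and no reset: what is moved stays moved. The work goes in short steps, Python scripts to look and compute and a tool call to move; the robot and the scene stay as the last step left them, time stands still between calls to the robot, and variables do not carry over. Pictures are saved under pics/ and viewed, at most 10 in all, crops included, and the job is handed in when it is done.

Besides the shell and the picture viewer there is one more tool, called after "Request:" as name(argument=value, ...) on one line, values as JSON. jog_arm: Moves the arm, as the interface text tells. Its arguments: {"type":"object","properties":{"series":{"type":"array"}},"required":["series"]}

```bash
mkdir -p pics; cat > h.py <<'E'
import numpy as np,cv2
from rig import env
from scipy.spatial.transform import Rotation as Rn
def ray(cal,uv):
    d=np.linalg.inv(cal["mtx"])@np.array([uv[0],uv[1],1.]); R=np.array(cal["R"]);t=np.array(cal["t"])
    return -R.T@t, R.T@d
def atz(cal,uv,z):
    o,d=ray(cal,uv); return o+d*(z-o[2])/d[2]
def proj(cal,X):
    c=np.array(cal["R"])@X+np.array(cal["t"]); p=np.array(cal["mtx"])@c; return p[:2]/p[2]
E
python3 - <<'E'
from h import *
for n in("top","side"): cv2.imwrite(f"pics/{n}0.png",env.get_image(n)); c=env.get_calibration(n); print(n,-np.array(c["R"]).T@np.array(c["t"]))
s=env.read_state(); print(s["position"],s["orientation"],s["time_s"],s["width"])
print(env.get_calibration("wrist"),env.tip_reach)
E
```

```text
top [0.33118273 0.07394095 1.21447007]
side [0.36185512 0.94229412 0.79633589]
[ 0.1713646  -0.57450329  0.23171313] [-3.13997120e+00 -1.16139769e-04  2.89803850e-01] 0.1 0.09323815293087422
{'mtx': array([[285.46120188,   0.        , 321.81490981],
       [  0.        , 285.46120188, 195.77334399],
       [  0.        ,   0.        ,   1.        ]]), 'hand_eye': array([[-3.94366600e-04, -9.66972596e-01, -2.54880055e-01,
         7.00978461e-02],
       [ 9.99999879e-01, -4.56459739e-04,  1.84469146e-04,
        -4.47946145e-04],
       [-2.94719092e-04, -2.54879951e-01,  9.66972659e-01,
        -1.51916552e-01],
       [ 0.00000000e+00,  0.00000000e+00,  0.00000000e+00,
         1.00000000e+00]])} 0.014
```

View pics/top0.png

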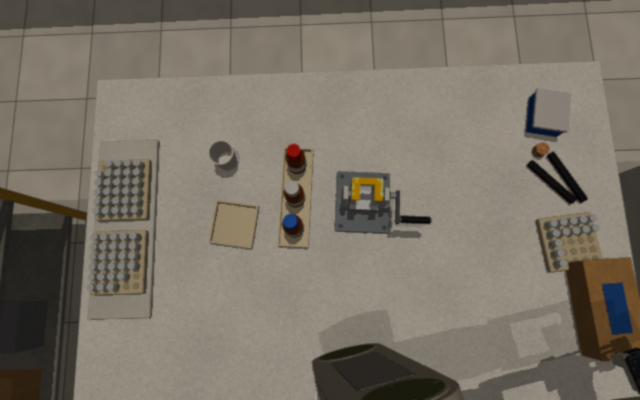

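View pics/side0.png

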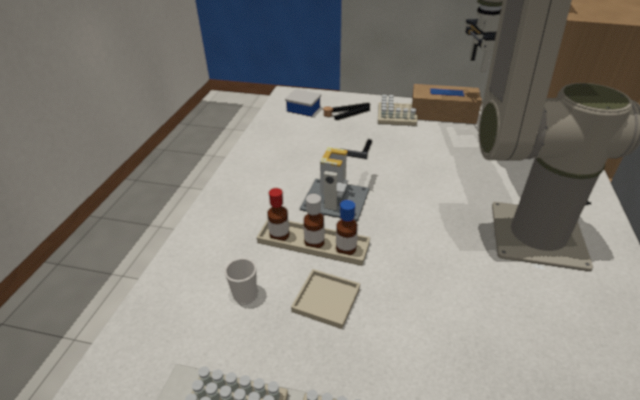

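The top view (up = +x, left = +y) shows the blue cap at about (291,222), the tray at (235,225), the mixer base at (363,202) and the crank at (415,220). I'll zoom in for corners.

```bash
python3 - <<'E'
from h import *
im=cv2.imread("pics/top0.png")[135:265,200:440]
cv2.imwrite("pics/topz.png",cv2.resize(im,None,fx=3.333,fy=3.333,interpolation=cv2.INTER_CUBIC))
E
```

```text
(no output)
```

View pics/topz.png

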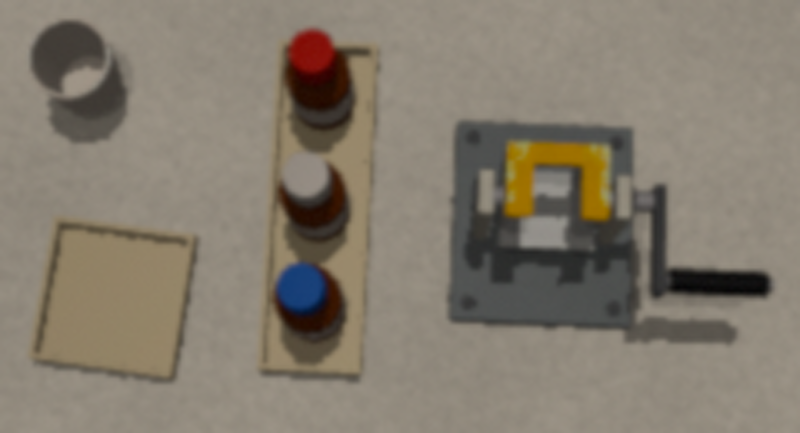

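```bash
python3 - <<'E'
from h import *
c=env.get_calibration("top")
def f(n,z,*ps):
    print(n,[np.round(atz(c,(p[0]/3.3333+200-.35,p[1]/3.3333+135-.35),z)[:2],4).tolist() for p in ps], np.round(np.mean([atz(c,(p[0]/3.3333+199.65,p[1]/3.3333+134.65),z)[:2] for p in ps],0),4))
f("blue",.15,(302,288));f("white",.15,(306,178));f("red",.15,(312,51))
f("base",.012,(457,122),(632,128),(630,327),(450,320))
f("tray",.02,(57,219),(197,236),(173,378),(34,360))
f("rack",.022,(282,45),(378,45),(360,376),(262,373))
f("grip",.115,(668,281),(769,284))
f("fork",.153,(505,140),(612,143),(611,220),(504,217))
f("beaker",.085,(72,60))
E
```

```text
blue [[0.4792, 0.1593]] [0.4792 0.1593]
white [[0.5617, 0.155]] [0.5617 0.155 ]
red [[0.66, 0.1487]] [0.66   0.1487]
base [[0.6357, 0.0368], [0.6254, -0.1102], [0.4577, -0.0984], [0.468, 0.0488]] [ 0.5467 -0.0307]
tray [[0.5619, 0.3738], [0.5436, 0.2564], [0.4267, 0.2764], [0.4448, 0.3909]] [0.4942 0.3244]
rack [[0.7058, 0.1831], [0.7028, 0.1015], [0.4236, 0.1237], [0.4284, 0.2034]] [0.5651 0.1529]
grip [[0.4807, -0.1142], [0.476, -0.1896]] [ 0.4784 -0.1519]
fork [[0.585, 0.006], [0.58, -0.0731], [0.522, -0.069], [0.5268, 0.0093]] [ 0.5534 -0.0317]
beaker [[0.6796, 0.3473]] [0.6796 0.3473]
```

```bash
cat >> h.py <<'E'
def plan(wps,claw):
    """wps: (x,y,z,yaw,rows); prints tool-frame rows from the measured pose"""
    import json
    s=env.read_state(); p=np.array(s["position"]); R=Rn.from_euler("xyz",s["orientation"]); yaw=R.as_euler("xyz")[2]; out=[]
    for x,y,z,w,n in wps:
        tgt=np.array([x,y,z])
        for i in range(n):
            k=n-i
            tr=np.round(R.inv().apply((tgt-p)/k),4); tw=round(-np.degrees(w-yaw)/k,1)
            p=p+R.apply(tr); R=R*Rn.from_euler("z",tw,degrees=True); yaw-=np.radians(tw)
            out.append({"travel":tr.tolist(),"twist":tw,"claw":claw})
    print(np.round(s["position"],4),np.round(s["orientation"],3),"t",s["time_s"],len(out))
    for i,o in enumerate(out): print(json.dumps(o),end=",\n" if (i+1)%10 else "\n--\n")
E
python3 -c "
from h import *
plan([(.40,-.25,.30,.9,9),(.45,.12,.29,1.5,11)],65)"
```

```text
[ 0.1714 -0.5745  0.2317] [-3.14 -0.    0.29] t 0.1 20
{"travel": [0.0346, -0.0273, -0.0075], "twist": -3.9, "claw": 65},
{"travel": [0.0364, -0.0249, -0.0075], "twist": -3.9, "claw": 65},
{"travel": [0.038, -0.0223, -0.0076], "twist": -3.9, "claw": 65},
{"travel": [0.0395, -0.0197, -0.0075], "twist": -3.9, "claw": 65},
{"travel": [0.0407, -0.017, -0.0076], "twist": -3.9, "claw": 65},
{"travel": [0.0418, -0.0142, -0.0075], "twist": -3.9, "claw": 65},
{"travel": [0.0427, -0.0113, -0.0076], "twist": -3.9, "claw": 65},
{"travel": [0.0433, -0.0084, -0.0075], "twist": -3.8, "claw": 65},
{"travel": [0.0438, -0.0054, -0.0076], "twist": -3.9, "claw": 65},
{"travel": [0.0292, -0.0173, 0.001], "twist": -3.1, "claw": 65}
--
{"travel": [0.0301, -0.0157, 0.001], "twist": -3.1, "claw": 65},
{"travel": [0.0309, -0.0141, 0.001], "twist": -3.1, "claw": 65},
{"travel": [0.0316, -0.0124, 0.001], "twist": -3.1, "claw": 65},
{"travel": [0.0322, -0.0107, 0.0009], "twist": -3.1, "claw": 65},
{"travel": [0.0328, -0.0089, 0.001], "twist": -3.1, "claw": 65},
{"travel": [0.0332, -0.0071, 0.0009], "twist": -3.1, "claw": 65},
{"travel": [0.0335, -0.0053, 0.001], "twist": -3.2, "claw": 65},
{"travel": [0.0337, -0.0034, 0.0009], "twist": -3.1, "claw": 65},
{"travel": [0.0339, -0.0016, 0.001], "twist": -3.2, "claw": 65},
{"travel": [0.034, 0.0002, 0.0009], "twist": -3.1, "claw": 65}
--
```

Request:
jog_arm(series=[{"travel": [0.035,-0.027,-0.008],"twist": -4,"claw": 65},{"travel": [0.036,-0.025,-0.008],"twist": -4,"claw": 65},{"travel": [0.038,-0.022,-0.008],"twist": -4,"claw": 65},{"travel": [0.04,-0.02,-0.008],"twist": -4,"claw": 65},{"travel": [0.041,-0.017,-0.008],"twist": -4,"claw": 65},{"travel": [0.042,-0.014,-0.008],"twist": -4,"claw": 65},{"travel": [0.043,-0.011,-0.008],"twist": -4,"claw": 65},{"travel": [0.043,-0.008,-0.008],"twist": -4,"claw": 65},{"travel": [0.044,-0.005,-0.008],"twist": -4,"claw": 65},{"travel": [0.029,-0.017,0],"twist": -3,"claw": 65}])

```text
time_s: 1.35
position: [0.4048, -0.2144, 0.3049]
orientation: [3.141, -0.0, 0.974]
ft_force: [-0.6, 0.2, -0.2]
width: 0.0606
grip_force: 0.0
```

Request:
jog_arm(series=[{"travel": [0.03,-0.016,0.001],"twist": -3,"claw": 65},{"travel": [0.031,-0.014,0.001],"twist": -3,"claw": 65},{"travel": [0.032,-0.012,0.001],"twist": -3,"claw": 65},{"travel": [0.032,-0.011,0.001],"twist": -3,"claw": 65},{"travel": [0.033,-0.009,0.001],"twist": -3,"claw": 65},{"travel": [0.033,-0.007,0.001],"twist": -3,"claw": 65},{"travel": [0.033,-0.005,0.001],"twist": -3,"claw": 65},{"travel": [0.034,-0.003,0.001],"twist": -3,"claw": 65},{"travel": [0.034,-0.002,0.001],"twist": -3,"claw": 65},{"travel": [0,0,0],"twist": 0,"claw": 65}])

```text
time_s: 2.6
position: [0.4421, 0.0888, 0.2951]
orientation: [-3.14, -0.0, 1.445]
ft_force: [0.7, 0.2, -0.7]
width: 0.0603
grip_force: 0.0
```

```bash
cat >> h.py <<'E'
def wrist(name=None):
    s=env.read_state(); im=env.get_image("wrist"); c=dict(env.get_calibration("wrist"))
    T=np.eye(4); T[:3,:3]=Rn.from_euler("xyz",s["orientation"]).as_matrix(); T[:3,3]=s["position"]
    M=np.linalg.inv(T@np.array(c["hand_eye"])); c["R"]=M[:3,:3]; c["t"]=M[:3,3]
    if name: cv2.imwrite("pics/"+name,im)
    return im,c,s
E
python3 - <<'E'
from h import *
im,c,s=wrist("w1.png"); print(np.round(s["position"],4),np.round(s["orientation"],4),s["time_s"],s["width"])
hsv=cv2.cvtColor(im,cv2.COLOR_BGR2HSV); m=cv2.inRange(hsv,(100,150,50),(125,255,255))
n,l,st,ce=cv2.connectedComponentsWithStats(m)
for i in range(1,n):
    if st[i,4]>100: print(st[i],ce[i],atz(c,ce[i],.15))
E
```

```text
[0.4421 0.0888 0.2951] [-3.1404e+00 -1.0000e-04  1.4451e+00] 2.6 0.06026803017687341
[334  97  35  36 988] [350.99089069 114.59817814] [0.48000762 0.16103603 0.15      ]
```

View pics/w1.png

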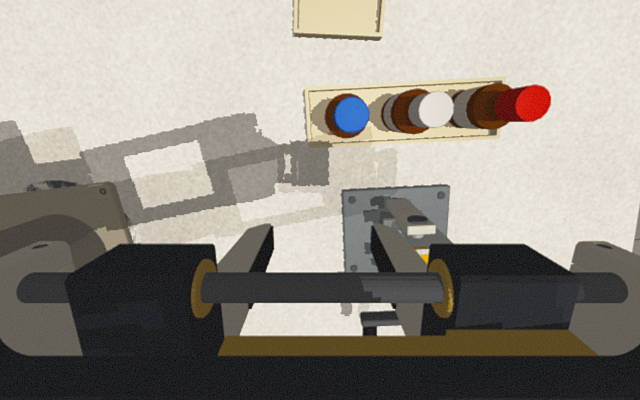

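The wrist view shows the blue cap at (351,115), free of its neighbours. Both cameras agree on about (0.4795, 0.160), so I'm going over it and down.

```bash
python3 -c "
from h import *
plan([(.4795,.160,.20,1.5,4),(.4795,.160,.13,1.5,4)],65)"
```

```text
[0.4421 0.0877 0.2951] [-3.141  0.     1.443] t 2.65 8
{"travel": [0.0191, 0.007, 0.0238], "twist": -0.8, "claw": 65},
{"travel": [0.019, 0.0073, 0.0238], "twist": -0.8, "claw": 65},
{"travel": [0.019, 0.0075, 0.0237], "twist": -0.8, "claw": 65},
{"travel": [0.0188, 0.0078, 0.0238], "twist": -0.8, "claw": 65},
{"travel": [0.0, 0.0, 0.0175], "twist": -0.0, "claw": 65},
{"travel": [0.0, 0.0, 0.0175], "twist": -0.0, "claw": 65},
{"travel": [0.0, 0.0, 0.0175], "twist": -0.0, "claw": 65},
{"travel": [0.0, 0.0, 0.0175], "twist": -0.0, "claw": 65},
```

Request:
jog_arm(series=[{"travel": [0.019,0.007,0.019],"twist": -0.8,"claw": 65},{"travel": [0.019,0.007,0.019],"twist": -0.8,"claw": 65},{"travel": [0.019,0.008,0.019],"twist": -0.8,"claw": 65},{"travel": [0.019,0.008,0.019],"twist": -0.8,"claw": 65},{"travel": [0,0,0.019],"twist": 0,"claw": 65},{"travel": [0,0,0],"twist": 0,"claw": 65},{"travel": [0,0,0],"twist": 0,"claw": 65},{"travel": [0,0,0],"twist": 0,"claw": 65},{"travel": [0,0,0],"twist": 0,"claw": 65},{"travel": [0,0,0],"twist": 0,"claw": 65}])

```text
time_s: 3.9
position: [0.4807, 0.1595, 0.2011]
orientation: [3.141, -0.0, 1.497]
ft_force: [-0.6, 0.5, -0.2]
width: 0.0606
grip_force: 0.0
```

```bash
python3 -c "
from h import *
plan([(.4795,.160,.13,1.5,5)],65)"
```

```text
[0.4807 0.1595 0.2011] [ 3.141 -0.     1.497] t 3.9 5
{"travel": [0.0001, -0.0003, 0.0142], "twist": -0.0, "claw": 65},
{"travel": [0.0001, -0.0002, 0.0142], "twist": -0.0, "claw": 65},
{"travel": [0.0001, -0.0003, 0.0142], "twist": -0.0, "claw": 65},
{"travel": [0.0001, -0.0002, 0.0142], "twist": -0.1, "claw": 65},
{"travel": [0.0, -0.0003, 0.0143], "twist": -0.0, "claw": 65},
```

Request:
jog_arm(series=[{"travel": [0,-0.001,0.014],"twist": 0,"claw": 65},{"travel": [0,0,0.014],"twist": 0,"claw": 65},{"travel": [0,0,0.015],"twist": 0,"claw": 65},{"travel": [0,0,0.014],"twist": 0,"claw": 65},{"travel": [0,0,0.014],"twist": 0,"claw": 65},{"travel": [0,0,0],"twist": 0,"claw": 65},{"travel": [0,0,0],"twist": 0,"claw": 20},{"travel": [0,0,0],"twist": 0,"claw": 20},{"travel": [0,0,0],"twist": 0,"claw": 20},{"travel": [0,0,0],"twist": 0,"claw": 20}])

```text
time_s: 5.15
position: [0.48, 0.1597, 0.1303]
orientation: [3.14, -0.0, 1.498]
ft_force: [-0.0, -0.2, 2.2]
width: 0.0356
grip_force: 30.0
```

```bash
python3 -c "
from h import *
plan([(.48,.16,.21,1.5,6),(.40,.03,.205,1.5,6)],20)"
```

```text
[0.48   0.1597 0.1303] [ 3.14  -0.     1.498] t 5.15 12
{"travel": [0.0001, 0.0, -0.0133], "twist": -0.0, "claw": 20},
{"travel": [0.0001, 0.0, -0.0133], "twist": -0.0, "claw": 20},
{"travel": [0.0, 0.0, -0.0133], "twist": -0.0, "claw": 20},
{"travel": [0.0001, 0.0, -0.0133], "twist": -0.0, "claw": 20},
{"travel": [0.0, 0.0001, -0.0133], "twist": -0.1, "claw": 20},
{"travel": [0.0001, 0.0, -0.0132], "twist": -0.0, "claw": 20},
{"travel": [-0.0226, -0.0118, 0.0008], "twist": -0.0, "claw": 20},
{"travel": [-0.0226, -0.0117, 0.0008], "twist": -0.0, "claw": 20},
{"travel": [-0.0226, -0.0118, 0.0008], "twist": -0.0, "claw": 20},
{"travel": [-0.0225, -0.0117, 0.0008], "twist": -0.0, "claw": 20}
--
{"travel": [-0.0226, -0.0118, 0.0008], "twist": -0.0, "claw": 20},
{"travel": [-0.0225, -0.0117, 0.0008], "twist": -0.0, "claw": 20},
```

Request:
jog_arm(series=[{"travel": [0,0,-0.008],"twist": 0,"claw": 20},{"travel": [0,0,-0.014],"twist": 0,"claw": 20},{"travel": [0,0,-0.014],"twist": 0,"claw": 20},{"travel": [0,0,-0.014],"twist": 0,"claw": 20},{"travel": [0,0,-0.014],"twist": 0,"claw": 20},{"travel": [0,-0.005,-0.008],"twist": 0,"claw": 20},{"travel": [-0.02,-0.005,0],"twist": 0,"claw": 20},{"travel": [-0.025,-0.005,0],"twist": 0,"claw": 20},{"travel": [-0.03,-0.005,0],"twist": 0,"claw": 20},{"travel": [-0.03,-0.005,0],"twist": 0,"claw": 20}])

```text
time_s: 6.4
position: [0.4456, 0.055, 0.2009]
orientation: [-3.14, 0.001, 1.498]
ft_force: [0.0, 0.3, -2.0]
width: 0.0355
grip_force: 30.0
```

```bash
python3 -c "
from h import *
plan([(.437,-.023,.182,1.5,5)],20)"
```

```text
[0.4456 0.055  0.2009] [-3.140e+00  1.000e-03  1.498e+00] t 6.4 5
{"travel": [-0.0157, -0.0006, 0.0038], "twist": -0.0, "claw": 20},
{"travel": [-0.0157, -0.0006, 0.0038], "twist": -0.0, "claw": 20},
{"travel": [-0.0157, -0.0006, 0.0038], "twist": -0.0, "claw": 20},
{"travel": [-0.0157, -0.0005, 0.0038], "twist": -0.1, "claw": 20},
{"travel": [-0.0156, -0.0006, 0.0037], "twist": -0.0, "claw": 20},
```

Request:
jog_arm(series=[{"travel": [-0.02,-0.001,0.003],"twist": 0,"claw": 20},{"travel": [-0.018,0,0.004],"twist": 0,"claw": 20},{"travel": [-0.014,-0.001,0.004],"twist": 0,"claw": 20},{"travel": [-0.01,0,0.004],"twist": 0,"claw": 20},{"travel": [-0.008,-0.001,0.004],"twist": 0,"claw": 20},{"travel": [0,0,0],"twist": 0,"claw": 20},{"travel": [0,0,0],"twist": 0,"claw": 20},{"travel": [0,0,0],"twist": 0,"claw": 20},{"travel": [0,0,0],"twist": 0,"claw": 20},{"travel": [0,0,0],"twist": 0,"claw": 20}])

```text
time_s: 7.65
position: [0.4388, -0.0127, 0.1827]
orientation: [3.142, -0.0, 1.498]
ft_force: [0.1, 0.6, -2.5]
width: 0.0355
grip_force: 30.0
```

```bash
python3 - <<'E'
from h import *
s=env.read_state(); print(np.round(s["position"],4),np.round(s["orientation"],4),np.round(s["ft_force"],1))
w,_,_=wrist(); a=env.get_image("side")[100:300,230:430]; a=cv2.resize(a,(500,500),interpolation=cv2.INTER_CUBIC)
w=cv2.resize(w[150:400,260:460],(300,375)); o=np.zeros((500,800,3),np.uint8); o[:,:500]=a; o[:375,500:]=w
cv2.imwrite("pics/c1.png",o)
E
```

```text
[ 0.4388 -0.0127  0.1827] [ 3.1415 -0.      1.4979] [ 0.1  0.6 -2.5]
```

View pics/c1.png

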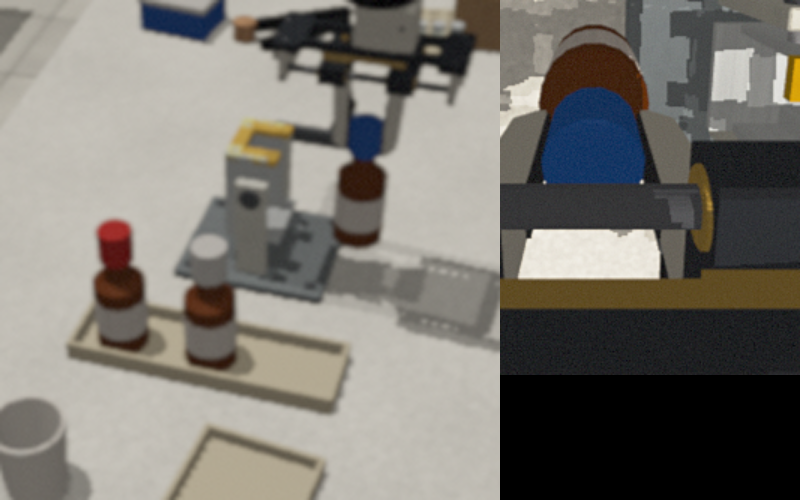

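The bottle is held upright and level, a bit to the left of the slot line. Aligning now, then inserting.

Request:
jog_arm(series=[{"travel": [-0.005,0,0.001],"twist": 0,"claw": 20},{"travel": [-0.005,0,0],"twist": 0,"claw": 20},{"travel": [0,0.01,0],"twist": 0,"claw": 20},{"travel": [0,0.01,0],"twist": 0,"claw": 20},{"travel": [0,0.01,0],"twist": 0,"claw": 20},{"travel": [0,0.01,0],"twist": 0,"claw": 20},{"travel": [0,0.006,0],"twist": 0,"claw": 20},{"travel": [0,0,0],"twist": 0,"claw": 20},{"travel": [0,0,0],"twist": 0,"claw": 20},{"travel": [0,0,0],"twist": 0,"claw": 20}])

```text
time_s: 9.0
position: [0.4837, -0.0262, 0.1816]
orientation: [-3.142, -0.0, 1.498]
ft_force: [0.1, 0.7, -2.8]
width: 0.0352
grip_force: 30.0
```

```bash
cat >> h.py <<'E'
MC=np.array([.5467,-.0307]); MY=-.070
def loc():
    s=env.read_state(); d=np.array(s["position"])[:2]-MC; c,n=np.cos(MY),np.sin(MY)
    print("mixer x,y",np.round([c*d[0]+n*d[1],-n*d[0]+c*d[1]],4),"z",round(s["position"][2],4),np.round(s["orientation"],4),"F",np.round(s["ft_force"],1),"t",s["time_s"],"w",round(s["width"],4))
E
python3 -c "
from h import *
loc()"
```

```text
mixer x,y [-0.0632  0.0001] z 0.1816 [-3.1416 -0.      1.4976] F [ 0.1  0.7 -2.8] t 9.0 w 0.0352
```

Request:
jog_arm(series=[{"travel": [0,0.01,0],"twist": 0,"claw": 20},{"travel": [0,0.01,0],"twist": 0,"claw": 20},{"travel": [0,0.01,0],"twist": 0,"claw": 20},{"travel": [0,0.01,0],"twist": 0,"claw": 20},{"travel": [0,0.007,0],"twist": 0,"claw": 20},{"travel": [0,0.005,0],"twist": 0,"claw": 20},{"travel": [0,0.004,0],"twist": 0,"claw": 20},{"travel": [0,0.003,0],"twist": 0,"claw": 20},{"travel": [0,0.002,0],"twist": 0,"claw": 20},{"travel": [0,0,0],"twist": 0,"claw": 20}])

```text
time_s: 10.25
position: [0.5448, -0.0307, 0.1817]
orientation: [3.142, -0.0, 1.498]
ft_force: [0.2, 0.3, -1.4]
width: 0.0355
grip_force: 30.0
```

```bash
python3 -c "
from h import *
loc()"
```

```text
mixer x,y [-0.0019 -0.0001] z 0.1817 [ 3.1415 -0.      1.4976] F [ 0.2  0.3 -1.4] t 10.25 w 0.0355
```

Push gently until the rails give a force.

Request:
jog_arm(series=[{"travel": [0,0.001,0],"twist": 0,"claw": 20},{"travel": [0,0.001,0],"twist": 0,"claw": 20},{"travel": [0,0.001,0],"twist": 0,"claw": 20},{"travel": [0,0,0],"twist": 0,"claw": 20},{"travel": [0,0,0],"twist": 0,"claw": 20},{"travel": [0,0,0],"twist": 0,"claw": 20},{"travel": [0,0,0],"twist": 0,"claw": 20},{"travel": [0,0,0],"twist": 0,"claw": 20},{"travel": [0,0,0],"twist": 0,"claw": 20},{"travel": [0,0,0],"twist": 0,"claw": 20}])

```text
time_s: 11.5
position: [0.5476, -0.031, 0.1816]
orientation: [-3.141, 0.0, 1.498]
ft_force: [-2.4, -0.1, -2.3]
width: 0.0355
grip_force: 30.0
```

```bash
python3 -c "
from h import *
loc()"
```

```text
mixer x,y [ 0.001  -0.0002] z 0.1816 [-3.1413  0.      1.4975] F [-2.4 -0.1 -2.3] t 11.5 w 0.0355
```

Request:
jog_arm(series=[{"travel": [0,0,0.001],"twist": 0,"claw": 20},{"travel": [0,0,0.001],"twist": 0,"claw": 20},{"travel": [0,0,0.001],"twist": 0,"claw": 20},{"travel": [0,0,0],"twist": 0,"claw": 20},{"travel": [0,0,0],"twist": 0,"claw": 45},{"travel": [0,0,0],"twist": 0,"claw": 65},{"travel": [0,0,0],"twist": 0,"claw": 65},{"travel": [0,0,0],"twist": 0,"claw": 65},{"travel": [0,0,-0.02],"twist": 0,"claw": 65},{"travel": [0,0,-0.04],"twist": 0,"claw": 65}])

```text
time_s: 12.75
position: [0.5467, -0.0307, 0.2386]
orientation: [-3.138, -0.0, 1.498]
ft_force: [0.1, -0.6, -0.1]
width: 0.0603
grip_force: 0.0
```

```bash
python3 - <<'E'
from h import *
loc()
w,c,_=wrist(); a=env.get_image("side")[100:250,280:430]; a=cv2.resize(a,(450,450),interpolation=cv2.INTER_CUBIC)
w=cv2.resize(w[200:400,240:440],(350,350)); o=np.zeros((450,800,3),np.uint8); o[:,:450]=a; o[:350,450:]=w
cv2.imwrite("pics/c2.png",o)
E
```

```text
mixer x,y [-0. -0.] z 0.2386 [-3.1384e+00 -3.0000e-04  1.4976e+00] F [ 0.1 -0.6 -0.1] t 12.75 w 0.0603
```

View pics/c2.png

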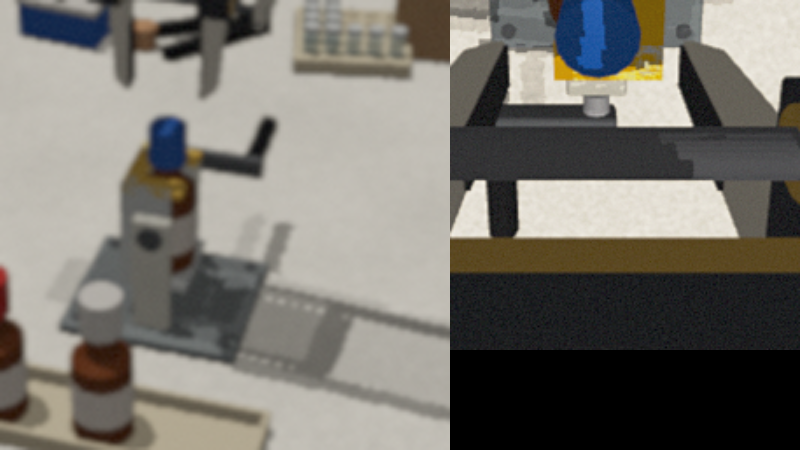

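The side view shows the bottle standing in the carrier with the cap above the fork, and the fingers clear of it. Next is the crank.

Request:
jog_arm(series=[{"travel": [-0.022,-0.01,0],"twist": 0,"claw": 65},{"travel": [-0.03,-0.014,0],"twist": 0,"claw": 65},{"travel": [-0.03,-0.014,0],"twist": 0,"claw": 65},{"travel": [-0.028,-0.012,0],"twist": 0,"claw": 65},{"travel": [-0.022,-0.01,0],"twist": 0,"claw": 65},{"travel": [0,0,0.01],"twist": 0,"claw": 65},{"travel": [0,0,0.02],"twist": 0,"claw": 65},{"travel": [0,0,0.025],"twist": 0,"claw": 65},{"travel": [0,0,0.025],"twist": 0,"claw": 65},{"travel": [0,0,0],"twist": 0,"claw": 65}])

```text
time_s: 14.1
position: [0.4764, -0.1563, 0.1551]
orientation: [-3.136, -0.002, 1.499]
ft_force: [0.5, 0.1, 0.8]
width: 0.0607
grip_force: 0.0
```

```bash
python3 -c "
from h import *
loc()"
```

```text
mixer x,y [-0.0613 -0.1302] z 0.1551 [-3.1359e+00 -2.3000e-03  1.4987e+00] F [0.5 0.1 0.8] t 14.1 w 0.0607
```

Request:
jog_arm(series=[{"travel": [-0.002,0.001,0.01],"twist": 0,"claw": 65},{"travel": [0,0,0.014],"twist": 0,"claw": 65},{"travel": [0,0,0.012],"twist": 0,"claw": 65},{"travel": [0,0,0.008],"twist": 0,"claw": 65},{"travel": [0,0,0],"twist": 0,"claw": 40},{"travel": [0,0,0],"twist": 0,"claw": 5},{"travel": [0,0,0],"twist": 0,"claw": 5},{"travel": [0,0,0],"twist": 0,"claw": 5},{"travel": [0,0,0],"twist": 0,"claw": 5},{"travel": [0,0,0],"twist": 0,"claw": 5}])

```text
time_s: 15.35
position: [0.4783, -0.1603, 0.1147]
orientation: [-3.14, 0.0, 1.497]
ft_force: [-5.8, -0.8, 3.3]
width: 0.0189
grip_force: 30.0
```

```bash
python3 -c "
from h import *
loc()
import json
def arc(a0,a1,n):
    a=np.linspace(a0,a1,n+1); x=-.06*np.cos(a); z=.06*np.sin(a)
    for i in range(n): print([0,round(x[i+1]-x[i],3),round(-(z[i+1]-z[i]),3)])
arc(0,2.97,30)"
```

```text
mixer x,y [-0.0592 -0.1341] z 0.1147 [-3.1399e+00  2.0000e-04  1.4975e+00] F [-5.8 -0.8  3.3] t 15.35 w 0.0189
[0, np.float64(0.0), np.float64(-0.006)]
[0, np.float64(0.001), np.float64(-0.006)]
[0, np.float64(0.001), np.float64(-0.006)]
[0, np.float64(0.002), np.float64(-0.006)]
[0, np.float64(0.003), np.float64(-0.005)]
[0, np.float64(0.003), np.float64(-0.005)]
[0, np.float64(0.004), np.float64(-0.005)]
[0, np.float64(0.004), np.float64(-0.004)]
[0, np.float64(0.004), np.float64(-0.004)]
[0, np.float64(0.005), np.float64(-0.003)]
[0, np.float64(0.005), np.float64(-0.003)]
[0, np.float64(0.005), np.float64(-0.002)]
[0, np.float64(0.006), np.float64(-0.002)]
[0, np.float64(0.006), np.float64(-0.001)]
[0, np.float64(0.006), np.float64(-0.001)]
[0, np.float64(0.006), np.float64(-0.0)]
[0, np.float64(0.006), np.float64(0.0)]
[0, np.float64(0.006), np.float64(0.001)]
[0, np.float64(0.006), np.float64(0.002)]
[0, np.float64(0.006), np.float64(0.002)]
[0, np.float64(0.005), np.float64(0.003)]
[0, np.float64(0.005), np.float64(0.003)]
[0, np.float64(0.005), np.float64(0.004)]
[0, np.float64(0.004), np.float64(0.004)]
[0, np.float64(0.004), np.float64(0.004)]
[0, np.float64(0.003), np.float64(0.005)]
[0, np.float64(0.003), np.float64(0.005)]
[0, np.float64(0.002), np.float64(0.005)]
[0, np.float64(0.002), np.float64(0.006)]
[0, np.float64(0.001), np.float64(0.006)]
```

Request:
jog_arm(series=[{"travel": [0,0,-0.006],"twist": 0,"claw": 5},{"travel": [0,0.001,-0.006],"twist": 0,"claw": 5},{"travel": [0,0.001,-0.006],"twist": 0,"claw": 5},{"travel": [0,0.002,-0.006],"twist": 0,"claw": 5},{"travel": [0,0.003,-0.005],"twist": 0,"claw": 5},{"travel": [0,0.003,-0.005],"twist": 0,"claw": 5},{"travel": [0,0.004,-0.005],"twist": 0,"claw": 5},{"travel": [0,0.004,-0.004],"twist": 0,"claw": 5},{"travel": [0,0.004,-0.004],"twist": 0,"claw": 5},{"travel": [0,0.005,-0.003],"twist": 0,"claw": 5}])

```text
time_s: 16.6
position: [0.5061, -0.1624, 0.1654]
orientation: [-3.141, 0.0, 1.498]
ft_force: [-6.1, -2.4, 3.8]
width: 0.0191
grip_force: 30.0
```

```bash
python3 -c "
from h import *
loc()"
```

```text
mixer x,y [-0.0313 -0.1342] z 0.1654 [-3.1413e+00  2.0000e-04  1.4976e+00] F [-6.1 -2.4  3.8] t 16.6 w 0.0191
```

Request:
jog_arm(series=[{"travel": [0,0.005,-0.003],"twist": 0,"claw": 5},{"travel": [0,0.005,-0.002],"twist": 0,"claw": 5},{"travel": [0,0.006,-0.002],"twist": 0,"claw": 5},{"travel": [0,0.006,-0.001],"twist": 0,"claw": 5},{"travel": [0,0.006,-0.001],"twist": 0,"claw": 5},{"travel": [0,0.006,0],"twist": 0,"claw": 5},{"travel": [0,0.006,0],"twist": 0,"claw": 5},{"travel": [0,0.006,0.001],"twist": 0,"claw": 5},{"travel": [0,0.006,0.002],"twist": 0,"claw": 5},{"travel": [0,0.006,0.002],"twist": 0,"claw": 5}])

```text
time_s: 17.85
position: [0.5644, -0.1666, 0.1686]
orientation: [3.141, 0.0, 1.498]
ft_force: [-3.8, -2.3, 2.8]
width: 0.0191
grip_force: 30.0
```

```bash
python3 -c "
from h import *
loc()"
```

```text
mixer x,y [ 0.0272 -0.1344] z 0.1686 [3.1413e+00 2.0000e-04 1.4976e+00] F [-3.8 -2.3  2.8] t 17.85 w 0.0191
```

Request:
jog_arm(series=[{"travel": [0,0.005,0.003],"twist": 0,"claw": 5},{"travel": [0,0.005,0.003],"twist": 0,"claw": 5},{"travel": [0,0.004,0.004],"twist": 0,"claw": 5},{"travel": [0,0.004,0.004],"twist": 0,"claw": 5},{"travel": [0,0.004,0.004],"twist": 0,"claw": 5},{"travel": [0,0.003,0.005],"twist": 0,"claw": 5},{"travel": [0,0.003,0.005],"twist": 0,"claw": 5},{"travel": [0,0.002,0.005],"twist": 0,"claw": 5},{"travel": [0,0.002,0.006],"twist": 0,"claw": 5},{"travel": [0,0.001,0.005],"twist": 0,"claw": 5}])

```text
time_s: 19.1
position: [0.597, -0.169, 0.1243]
orientation: [3.141, 0.0, 1.498]
ft_force: [-3.2, -2.5, 17.8]
width: 0.0193
grip_force: 30.0
```

```bash
python3 -c "
from h import *
loc()"
```

```text
mixer x,y [ 0.0598 -0.1344] z 0.1243 [3.1413e+00 1.0000e-04 1.4975e+00] F [-3.2 -2.5 17.8] t 19.1 w 0.0193
```

Force is up to 18 N, so it's at the far stop. Ease off slightly and hold, with a picture.

Request:
jog_arm(series=[{"travel": [0,0,0],"twist": 0,"claw": 5},{"travel": [0,0,0],"twist": 0,"claw": 5},{"travel": [0,0,0],"twist": 0,"claw": 5},{"travel": [0,0,0],"twist": 0,"claw": 5},{"travel": [0,0,0],"twist": 0,"claw": 5},{"travel": [0,0,0],"twist": 0,"claw": 5},{"travel": [0,0,0],"twist": 0,"claw": 5},{"travel": [0,0,0],"twist": 0,"claw": 5},{"travel": [0,0,0],"twist": 0,"claw": 5},{"travel": [0,0,0],"twist": 0,"claw": 5}])

```text
time_s: 20.35
position: [0.5969, -0.169, 0.1248]
orientation: [3.141, 0.0, 1.498]
ft_force: [-0.6, -3.8, 5.2]
width: 0.019
grip_force: 30.0
```

Request:
jog_arm(series=[{"travel": [0,0,0],"twist": 0,"claw": 5},{"travel": [0,0,0],"twist": 0,"claw": 5},{"travel": [0,0,0],"twist": 0,"claw": 5},{"travel": [0,0,0],"twist": 0,"claw": 5},{"travel": [0,0,0],"twist": 0,"claw": 5},{"travel": [0,0,0],"twist": 0,"claw": 5},{"travel": [0,0,0],"twist": 0,"claw": 5},{"travel": [0,0,0],"twist": 0,"claw": 5},{"travel": [0,0,0],"twist": 0,"claw": 5},{"travel": [0,0,0],"twist": 0,"claw": 5}])

```text
time_s: 21.6
position: [0.5969, -0.169, 0.1249]
orientation: [3.141, 0.0, 1.497]
ft_force: [-0.2, -4.0, 5.8]
width: 0.0189
grip_force: 30.0
```

```bash
python3 - <<'E'
from h import *
loc()
a=env.get_image("side")[100:250,260:430]; cv2.imwrite("pics/c3.png",cv2.resize(a,(510,450),interpolation=cv2.INTER_CUBIC))
E
```

```text
mixer x,y [ 0.0598 -0.1345] z 0.1249 [3.1412e+00 2.0000e-04 1.4975e+00] F [-0.2 -4.   5.8] t 21.6 w 0.0189
```

View pics/c3.png

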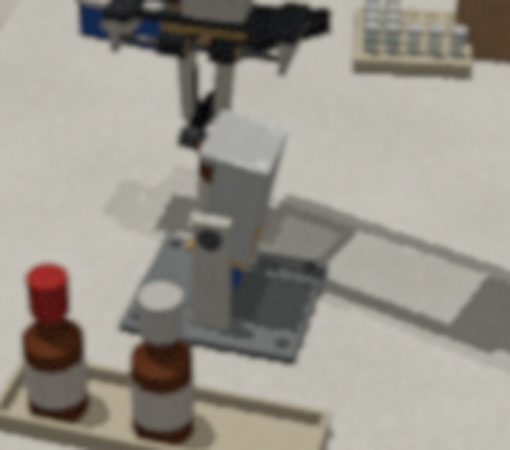

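The carrier is upside down with the blue cap at the bottom, and it has been held there about 2.5 s. Swinging back.

Request:
jog_arm(series=[{"travel": [0,-0.001,-0.005],"twist": 0,"claw": 5},{"travel": [0,-0.002,-0.006],"twist": 0,"claw": 5},{"travel": [0,-0.002,-0.005],"twist": 0,"claw": 5},{"travel": [0,-0.003,-0.005],"twist": 0,"claw": 5},{"travel": [0,-0.003,-0.005],"twist": 0,"claw": 5},{"travel": [0,-0.004,-0.004],"twist": 0,"claw": 5},{"travel": [0,-0.004,-0.004],"twist": 0,"claw": 5},{"travel": [0,-0.004,-0.004],"twist": 0,"claw": 5},{"travel": [0,-0.005,-0.003],"twist": 0,"claw": 5},{"travel": [0,-0.005,-0.003],"twist": 0,"claw": 5}])

```text
time_s: 22.9
position: [0.5642, -0.1666, 0.1687]
orientation: [3.14, 0.0, 1.498]
ft_force: [2.5, -4.5, 1.2]
width: 0.019
grip_force: 30.0
```

Request:
jog_arm(series=[{"travel": [0,-0.006,-0.002],"twist": 0,"claw": 5},{"travel": [0,-0.006,-0.002],"twist": 0,"claw": 5},{"travel": [0,-0.006,-0.001],"twist": 0,"claw": 5},{"travel": [0,-0.006,0],"twist": 0,"claw": 5},{"travel": [0,-0.006,0],"twist": 0,"claw": 5},{"travel": [0,-0.006,0.001],"twist": 0,"claw": 5},{"travel": [0,-0.006,0.001],"twist": 0,"claw": 5},{"travel": [0,-0.006,0.002],"twist": 0,"claw": 5},{"travel": [0,-0.005,0.002],"twist": 0,"claw": 5},{"travel": [0,-0.005,0.003],"twist": 0,"claw": 5}])

```text
time_s: 24.15
position: [0.5055, -0.1623, 0.1649]
orientation: [-3.141, 0.0, 1.498]
ft_force: [-2.8, -4.2, 6.9]
width: 0.019
grip_force: 30.0
```

```bash
python3 -c "
from h import *
loc()"
```

```text
mixer x,y [-0.0318 -0.1341] z 0.1649 [-3.1413e+00  3.0000e-04  1.4976e+00] F [-2.8 -4.2  6.9] t 24.15 w 0.019
```

Request:
jog_arm(series=[{"travel": [0,-0.005,0.003],"twist": 0,"claw": 5},{"travel": [0,-0.004,0.004],"twist": 0,"claw": 5},{"travel": [0,-0.004,0.004],"twist": 0,"claw": 5},{"travel": [0,-0.004,0.005],"twist": 0,"claw": 5},{"travel": [0,-0.003,0.005],"twist": 0,"claw": 5},{"travel": [0,-0.003,0.005],"twist": 0,"claw": 5},{"travel": [0,-0.002,0.006],"twist": 0,"claw": 5},{"travel": [0,-0.001,0.006],"twist": 0,"claw": 5},{"travel": [0,-0.001,0.006],"twist": 0,"claw": 5},{"travel": [0,0,0.006],"twist": 0,"claw": 5}])

```text
time_s: 25.4
position: [0.4782, -0.1602, 0.1139]
orientation: [-3.14, -0.0, 1.498]
ft_force: [-5.5, -4.4, 21.4]
width: 0.0192
grip_force: 30.0
```

```bash
python3 -c "
from h import *
loc()"
```

```text
mixer x,y [-0.0592 -0.134 ] z 0.1139 [-3.1399 -0.      1.4975] F [-5.5 -4.4 21.4] t 25.4 w 0.0192
```

Request:
jog_arm(series=[{"travel": [0,0,0],"twist": 0,"claw": 5},{"travel": [0,0,0],"twist": 0,"claw": 5},{"travel": [0,0,0],"twist": 0,"claw": 40},{"travel": [0,0,0],"twist": 0,"claw": 65},{"travel": [0,0,0],"twist": 0,"claw": 65},{"travel": [0,0,-0.015],"twist": 0,"claw": 65},{"travel": [0,0,-0.03],"twist": 0,"claw": 65},{"travel": [0,0,-0.035],"twist": 0,"claw": 65},{"travel": [0,0,-0.035],"twist": 0,"claw": 65},{"travel": [0,0,-0.02],"twist": 0,"claw": 65}])

```text
time_s: 26.65
position: [0.4799, -0.1605, 0.2528]
orientation: [3.138, 0.001, 1.498]
ft_force: [0.4, -0.0, 0.3]
width: 0.0609
grip_force: 0.0
```

```bash
python3 - <<'E'
from h import *
loc()
w,c,_=wrist(); a=env.get_image("side")[100:250,260:430]; a=cv2.resize(a,(450,397),interpolation=cv2.INTER_CUBIC)
t=env.get_image("top")
w=cv2.resize(w[50:400,200:550],(350,350)); o=np.zeros((397,800,3),np.uint8); o[:,:450]=a; o[:350,450:]=w
cv2.imwrite("pics/c4.png",o)
m=cv2.inRange(cv2.cvtColor(t,cv2.COLOR_BGR2HSV),(100,150,50),(125,255,255)); m[:, :330]=0;m[:,420:]=0
n,l,st,ce=cv2.connectedComponentsWithStats(m); C=env.get_calibration("top")
for i in range(1,n):
    if st[i,4]>20: print(st[i],ce[i],atz(C,ce[i],.198), "expected px",proj(C,np.array([.5467,-.0307,.198])))
E
```

```text
mixer x,y [-0.0575 -0.1342] z 0.2528 [3.1382e+00 1.1000e-03 1.4977e+00] F [ 0.4 -0.   0.3] t 26.65 w 0.0609
[362 181  13  15 161] [368.01863354 188.01863354] [ 0.5452928  -0.02962986  0.198     ] expected px [368.44218544 187.4209899 ]
```

View pics/c4.png

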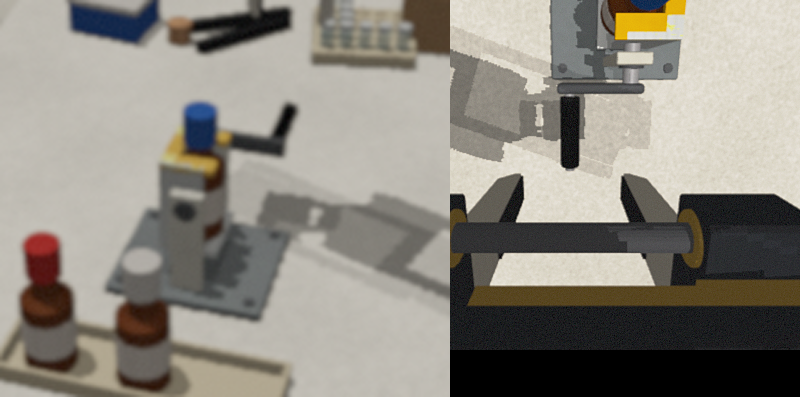

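The bottle is upright and home, with the cap within about 1.5 mm of where I expected it. Going over it.

Request:
jog_arm(series=[{"travel": [0.02,0.008,0],"twist": 0,"claw": 65},{"travel": [0.03,0.013,0],"twist": 0,"claw": 65},{"travel": [0.032,0.014,0],"twist": 0,"claw": 65},{"travel": [0.03,0.013,0],"twist": 0,"claw": 65},{"travel": [0.022,0.008,0],"twist": 0,"claw": 65},{"travel": [0,0,0],"twist": 0,"claw": 65},{"travel": [0,0,0],"twist": 0,"claw": 65},{"travel": [0,0,0.005],"twist": 0,"claw": 65},{"travel": [0,0,0.005],"twist": 0,"claw": 65},{"travel": [0,0,0],"twist": 0,"claw": 65}])

```text
time_s: 28.05
position: [0.5442, -0.0311, 0.2388]
orientation: [-3.14, -0.0, 1.497]
ft_force: [-0.3, -0.4, -0.4]
width: 0.0608
grip_force: 0.0
```

```bash
python3 -c "
from h import *
loc()"
```

```text
mixer x,y [-0.0024 -0.0006] z 0.2388 [-3.1404e+00 -1.0000e-04  1.4969e+00] F [-0.3 -0.4 -0.4] t 28.05 w 0.0608
```

Request:
jog_arm(series=[{"travel": [0,0.002,0.012],"twist": 0,"claw": 65},{"travel": [0,0,0.014],"twist": 0,"claw": 65},{"travel": [0,0,0.014],"twist": 0,"claw": 65},{"travel": [0,0,0.012],"twist": 0,"claw": 65},{"travel": [0,0,0.007],"twist": 0,"claw": 65},{"travel": [0,0,0],"twist": 0,"claw": 65},{"travel": [0,0,0],"twist": 0,"claw": 40},{"travel": [0,0,0],"twist": 0,"claw": 20},{"travel": [0,0,0],"twist": 0,"claw": 20},{"travel": [0,0,0],"twist": 0,"claw": 20}])

```text
time_s: 29.3
position: [0.547, -0.0309, 0.1811]
orientation: [3.141, 0.0, 1.498]
ft_force: [1.0, 0.1, 1.8]
width: 0.0354
grip_force: 29.9
```

```bash
python3 -c "
from h import *
loc()"
```

```text
mixer x,y [ 0.0003 -0.0002] z 0.1811 [3.1408 0.     1.4975] F [1.  0.1 1.8] t 29.3 w 0.0354
```

Request:
jog_arm(series=[{"travel": [0,0,-0.002],"twist": 0,"claw": 20},{"travel": [0,0,-0.001],"twist": 0,"claw": 20},{"travel": [0,0,0],"twist": 0,"claw": 20},{"travel": [0,-0.003,0],"twist": 0,"claw": 20},{"travel": [0,-0.006,0],"twist": 0,"claw": 20},{"travel": [0,-0.01,0],"twist": 0,"claw": 20},{"travel": [0,-0.01,0],"twist": 0,"claw": 20},{"travel": [0,-0.01,0],"twist": 0,"claw": 20},{"travel": [0,-0.01,0],"twist": 0,"claw": 20},{"travel": [0,-0.01,0],"twist": 0,"claw": 20}])

```text
time_s: 30.55
position: [0.4872, -0.0265, 0.1837]
orientation: [3.141, 0.0, 1.498]
ft_force: [-1.9, -0.3, -1.3]
width: 0.0357
grip_force: 29.9
```

```bash
python3 -c "
from h import *
loc()"
```

```text
mixer x,y [-0.0597  0.    ] z 0.1837 [3.1415 0.     1.4976] F [-1.9 -0.3 -1.3] t 30.55 w 0.0357
```

Request:
jog_arm(series=[{"travel": [0,-0.012,0],"twist": 0,"claw": 20},{"travel": [0,-0.014,0],"twist": 0,"claw": 20},{"travel": [0,-0.014,-0.005],"twist": 0,"claw": 20},{"travel": [0,-0.01,-0.008],"twist": 0,"claw": 20},{"travel": [0.012,-0.003,-0.008],"twist": 0,"claw": 20},{"travel": [0.02,0,-0.008],"twist": 0,"claw": 20},{"travel": [0.026,0,-0.008],"twist": 0,"claw": 20},{"travel": [0.03,0,0],"twist": 0,"claw": 20},{"travel": [0.03,0,0],"twist": 0,"claw": 20},{"travel": [0.03,0,0],"twist": 0,"claw": 20}])

```text
time_s: 31.8
position: [0.4461, 0.1268, 0.2213]
orientation: [3.141, -0.001, 1.498]
ft_force: [-0.5, -0.1, -2.6]
width: 0.0358
grip_force: 29.9
```

```bash
python3 -c "
from h import *
plan([(.494,.324,.215,1.5,8)],20)"
```

```text
[0.4461 0.1268 0.2213] [ 3.141e+00 -1.000e-03  1.498e+00] t 31.8 8
{"travel": [0.025, 0.0042, 0.0008], "twist": -0.0, "claw": 20},
{"travel": [0.025, 0.0042, 0.0008], "twist": -0.0, "claw": 20},
{"travel": [0.025, 0.0042, 0.0008], "twist": -0.0, "claw": 20},
{"travel": [0.025, 0.0042, 0.0008], "twist": -0.0, "claw": 20},
{"travel": [0.0251, 0.0041, 0.0008], "twist": -0.0, "claw": 20},
{"travel": [0.025, 0.0042, 0.0008], "twist": -0.0, "claw": 20},
{"travel": [0.0251, 0.0041, 0.0008], "twist": -0.1, "claw": 20},
{"travel": [0.025, 0.0042, 0.0008], "twist": -0.0, "claw": 20},
```

Request:
jog_arm(series=[{"travel": [0.03,0.004,0],"twist": 0,"claw": 20},{"travel": [0.03,0.004,0],"twist": 0,"claw": 20},{"travel": [0.03,0.004,0],"twist": 0,"claw": 20},{"travel": [0.03,0.005,0],"twist": 0,"claw": 20},{"travel": [0.028,0.005,0],"twist": 0,"claw": 20},{"travel": [0.02,0.005,0],"twist": 0,"claw": 20},{"travel": [0.014,0.004,0],"twist": 0,"claw": 20},{"travel": [0.007,0.003,0],"twist": 0,"claw": 20},{"travel": [0,0,0],"twist": 0,"claw": 20},{"travel": [0,0,0],"twist": 0,"claw": 20}])

```text
time_s: 33.05
position: [0.4936, 0.3104, 0.2207]
orientation: [-3.141, 0.0, 1.497]
ft_force: [-0.5, -0.4, -1.5]
width: 0.0353
grip_force: 29.9
```

```bash
python3 -c "
from h import *
plan([(.494,.324,.139,1.5,8)],20)"
```

```text
[0.4936 0.3104 0.2207] [-3.141  0.     1.497] t 33.05 8
{"travel": [0.0017, -0.0001, 0.0102], "twist": -0.0, "claw": 20},
{"travel": [0.0017, -0.0001, 0.0102], "twist": -0.0, "claw": 20},
{"travel": [0.0017, -0.0001, 0.0102], "twist": -0.0, "claw": 20},
{"travel": [0.0017, -0.0001, 0.0102], "twist": -0.0, "claw": 20},
{"travel": [0.0017, -0.0, 0.0102], "twist": -0.0, "claw": 20},
{"travel": [0.0017, -0.0001, 0.0102], "twist": -0.1, "claw": 20},
{"travel": [0.0017, -0.0, 0.0102], "twist": -0.0, "claw": 20},
{"travel": [0.0017, -0.0001, 0.0103], "twist": -0.1, "claw": 20},
```

Request:
jog_arm(series=[{"travel": [0.006,0,0.006],"twist": 0,"claw": 20},{"travel": [0.006,0,0.012],"twist": 0,"claw": 20},{"travel": [0.002,0,0.014],"twist": 0,"claw": 20},{"travel": [0,0,0.014],"twist": 0,"claw": 20},{"travel": [0,0,0.014],"twist": 0,"claw": 20},{"travel": [0,0,0.012],"twist": 0,"claw": 20},{"travel": [0,0,0.008],"twist": 0,"claw": 20},{"travel": [0,0,0.003],"twist": 0,"claw": 20},{"travel": [0,0,0],"twist": 0,"claw": 20},{"travel": [0,0,0],"twist": 0,"claw": 20}])

```text
time_s: 34.3
position: [0.495, 0.3251, 0.1383]
orientation: [3.141, -0.001, 1.498]
ft_force: [0.5, -0.4, -2.4]
width: 0.0359
grip_force: 29.9
```

Request:
jog_arm(series=[{"travel": [0,0,0.001],"twist": 0,"claw": 20},{"travel": [0,0,0.001],"twist": 0,"claw": 20},{"travel": [0,0,0.001],"twist": 0,"claw": 20},{"travel": [0,0,0],"twist": 0,"claw": 20},{"travel": [0,0,0],"twist": 0,"claw": 20},{"travel": [0,0,0],"twist": 0,"claw": 20},{"travel": [0,0,0],"twist": 0,"claw": 20},{"travel": [0,0,0],"twist": 0,"claw": 20},{"travel": [0,0,0],"twist": 0,"claw": 20},{"travel": [0,0,0],"twist": 0,"claw": 20}])

```text
time_s: 35.55
position: [0.4946, 0.3249, 0.1346]
orientation: [3.142, 0.0, 1.498]
ft_force: [1.0, 1.1, -2.2]
width: 0.0354
grip_force: 29.9
```

Request:
jog_arm(series=[{"travel": [0,0,0.0005],"twist": 0,"claw": 20},{"travel": [0,0,0.0005],"twist": 0,"claw": 20},{"travel": [0,0,0.0005],"twist": 0,"claw": 20},{"travel": [0,0,0.0005],"twist": 0,"claw": 20},{"travel": [0,0,0],"twist": 0,"claw": 20},{"travel": [0,0,0],"twist": 0,"claw": 20},{"travel": [0,0,0],"twist": 0,"claw": 20},{"travel": [0,0,0],"twist": 0,"claw": 20},{"travel": [0,0,0],"twist": 0,"claw": 20},{"travel": [0,0,0],"twist": 0,"claw": 20}])

```text
time_s: 36.8
position: [0.4949, 0.3251, 0.133]
orientation: [3.141, -0.0, 1.498]
ft_force: [-0.6, -0.6, 4.9]
width: 0.0361
grip_force: 29.9
```

Touched down (+4.9 N). Releasing and rising.

Request:
jog_arm(series=[{"travel": [0,0,0],"twist": 0,"claw": 45},{"travel": [0,0,0],"twist": 0,"claw": 65},{"travel": [0,0,0],"twist": 0,"claw": 65},{"travel": [0,0,-0.01],"twist": 0,"claw": 65},{"travel": [0,0,-0.02],"twist": 0,"claw": 65},{"travel": [0,0,-0.03],"twist": 0,"claw": 65},{"travel": [0,0,-0.03],"twist": 0,"claw": 65},{"travel": [0,0,-0.02],"twist": 0,"claw": 65},{"travel": [0,0,0],"twist": 0,"claw": 65},{"travel": [0,0,0],"twist": 0,"claw": 65}])

```text
time_s: 38.05
position: [0.4942, 0.3247, 0.2416]
orientation: [-3.14, 0.001, 1.498]
ft_force: [-0.8, -0.3, 0.3]
width: 0.061
grip_force: 0.0
```

```bash
python3 - <<'E'
from h import *
cv2.imwrite("pics/f.png",cv2.resize(env.get_image("side")[100:350,180:430],(500,500),interpolation=cv2.INTER_CUBIC))
E
```

```text
(no output)
```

View pics/f.png

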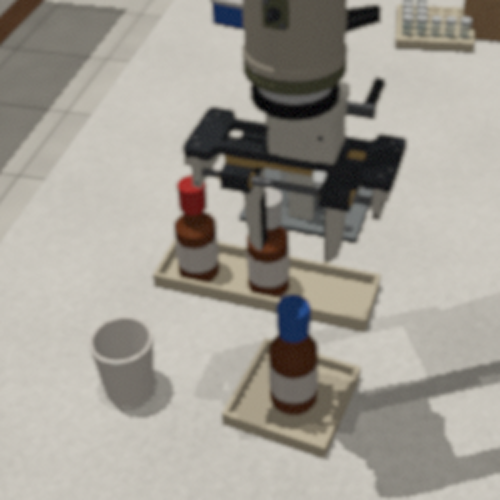

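The bottle stands upright in the tray, the gripper is clear, and the other bottles and the beaker look undisturbed.

```bash
python3 -c "
from rig import env
print(env.job_done())"
```

```text
the job is handed in; nothing more can be done
None
```

The job is handed in at about 38 s of the 72 s allowed: the blue-capped bottle was held upside down about 2.5 s and now stands upright in the square beige tray, with the crank back at its starting stop and the other bottles and beaker undisturbed.

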